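# Square up three cartons in the corner stop

### The job

Push the three loose white cartons beside the L-shaped aluminium corner stop into one neat row for strapping: each with its far short end flush against the long bar, standing side by side with no gaps, and the end one against the short bar. Slide them along the bench without lifting or tipping them, and leave the small grey relay, the tape roll and the drilled steel block where they are.

Things in the scene. Friction and masses are not known exactly. Their poses are not given: they have to be found in the camera images.
- corner_stop: Fixed L-shaped aluminium stop: bars 30 mm high, 6 mm thick. Origin: inner corner, z=0 on the bench. +y runs along the long bar (300 mm, inner face is the plane x=0), -x along the short bar (90 mm, inner face is the plane y=0), z up. Cartons belong at x<0, y>0. Outside each bar: a screwed foot 26 mm wide, 10 mm high. Yaw varies by 0.12 rad.
- carton_a: One of three alike white cartons, 105 mm (own x) by 72 mm (own y) by 48 mm high, 0.1 kg; origin at the centre of its underside. It starts with its x axis within 0.25 rad of the stop's x axis, a 72 mm end facing the long bar, short of that bar and apart from the others. Which carton stands where differs.
- carton_b: One of three alike white cartons, 105 mm (own x) by 72 mm (own y) by 48 mm high, 0.1 kg; origin at the centre of its underside. It starts with its x axis within 0.25 rad of the stop's x axis, a 72 mm end facing the long bar, short of that bar and apart from the others. Which carton stands where differs.
- carton_c: One of three alike white cartons, 105 mm (own x) by 72 mm (own y) by 48 mm high, 0.1 kg; origin at the centre of its underside. It starts with its x axis within 0.25 rad of the stop's x axis, a 72 mm end facing the long bar, short of that bar and apart from the others. Which carton stands where differs.
- relay: Small plug-in relay, grey cap on a black base, 22x28x36 mm, standing; origin under its centre. Bystander.
- tape_roll: Roll of insulating tape lying flat, 60 mm diameter, 19 mm high; origin under its centre. Bystander.
- drill_jig: Small steel block with three holes, 32x50x16 mm, lying behind the corner stop; origin under its centre. Bystander.
Things that resemble listed ones, but are neither listed nor needed, are in the scene too. What is shaped like the carton_c but blue or green is not meant. What is shaped like the carton_b but blue is not meant.

How it is judged:
By the outcome, as a careful person would: the job done as asked, in the order asked, and still so for the second after the job is handed in, with the robot touching nothing.
It also fails if it takes over 58 s, if anything falls off the work surface, if the arm or the gripper's body presses on something with over 40 N, if the wrist force passes 120 N, or if a joint passes its speed limit or range.

### The arm

A 6-joint arm with a two-finger parallel gripper is mounted at the origin on a cart in front of the work surface, level with it; the furniture and walls round the work are solid. World frame = base frame: x ahead of the robot, y to its left, z up, the work surface at z = 0. Lengths are in m, angles in rad, forces in N, time in s.
With the tool pointing down it reaches from about 0.225 to 0.875 m from the base axis. Payload 3.4 kg.
Tool frame: the origin (TCP) lies where the fingers leave the gripper's body, on its centre line; the fingertips stand 73 mm ahead of it and the grasp point (between the pads) lies 54 mm ahead of it (manip.pinch_z is the distance from the TCP to the grasp point, in m); z points along the fingers, y is the line along which they close (so a half turn about z gives the same grasp; the last joint's range is limited). The gripper opens to 85 mm and grips with 20 to 120 N. Pads are 22 mm wide; open, the fingers measure 114 mm over their backs; the gripper's body (76 mm by 85 mm) begins 54 mm behind the grasp point. The pads swing forward as they close: fully open they stand 13 mm farther back than shut.
Start: joints at [-1.23, 0.276, 1.505, -0, 1.361, -0.121], TCP at [0.256, -0.515, 0.304] pointing down, gripper open.
Joint ranges: [-2.89, 2.89], [-0.75, 2.08], [0.22, 2.7], [-1.18, 4.32], [0.11, 2.71], [-2.7, 2.7]. Speed limits (rad/s): [2.57, 2.57, 3.14, 3.14, 3.14, 3.14].

### API

Orientations are given as a unit quaternion [w, x, y, z].
In Python, from rig import readout, imaging, manip gives the robot as it stands. The module is installed in compiled form; this text tells all that it offers.
- The arm moves only by the tool servo_tool, never from a script. Its argument "moves" is a list of rows, each an object with "dp": the shift along the tool's x, y, z in units of 0.2 m (1.0 is 0.2 m), a list of three; "delta_rot": the turn, a rotation vector about the tool's x, y, z in units of 0.1 rad (1.0 is 0.1 rad), a list of three; "fingers": the opening, from 0 (shut) to 1 (fully open). In form: [{"dp": [dx, dy, dz], "delta_rot": [wx, wy, wz], "fingers": fingers}, ...]. A call has 1 to 5 rows; each row shifts and turns the commanded pose from where the row before left it, along the tool's axes as they then stand; what a row does not reach is not made up. A row lasts 1/10 s, in which the tool goes at most 50 mm and 8.59 degrees, less where a joint would pass 70% of its speed; a pose out of reach is approached as far as the arm can. A call with a number of a shift or a turn outside -1 to 1 is refused whole. A call with a gripper value outside its range is refused whole. The fingers move at their own pace and stop on an object; "force" is the grip in N (left out, the last holds). Time passes only in rows, so rows that do not move let the fingers close. It gives the time, the measured TCP pose, the force, the opening and the grip force at its end, in the units of the state.
- readout.get_state(): the state, without advancing time (a new reading comes with each control period).
- imaging.get_image(name): name is "scene" or "top"; returns (picture, depth): 420x560x3 uint8, red, green, blue; 420x560 float32, m along the optical axis (not along the pixel's ray), 0 where there is no reading.
- imaging.calibration(name): a dict with "intrinsics" (3x3 intrinsics, pixels), "dist" ([k1, k2, p1, p2, k3] as OpenCV has them; the pictures are not rectified), "R" (3x3) and "t" (3): a world point X has camera coordinates R X + t. Camera axes: x right, y down, z forward; pixel columns grow to the right and rows downward; lengths in m; the calibration is good to about 2 mm. A picture is of the moment at which its call begins. calibration takes no time and is no camera call.
- manip.sign_off(): hands the job in; it is judged then, once.
The state is a dict: "clock": time; "qpos": joint angles; "qd": joint speeds; "effort": joint torques, N m; "position": TCP position; "ee_rot": TCP orientation; "contact_force": force on the tool from outside, world axes, zero at the start; "moment": the same for the moment, N m; "width": finger opening in m; "gripper_force": force on a finger pad.
Only numpy, scipy, OpenCV 4.12 (cv2) and the standard library are available. Lean on these libraries where they do the work, as an engineer would, in place of code of your own. Each camera call takes 0.05 s, during which the arm holds its last target. There are 200 camera calls.

## Working session

There is one attempt and no reset: what is moved stays moved. The work goes in short steps, Python scripts to look and compute and a tool call to move; the robot and the scene stay as the last step left them, time stands still between calls to the robot, and variables do not carry over. Pictures are saved under pics/ and viewed, at most 10 in all, crops included, and the job is handed in when it is done.

Besides the shell and the picture viewer there is one more tool, called after ">>>" as name(argument=value, ...) on one line, values as JSON. servo_tool: Moves the arm, as the interface text tells. Its arguments: {"type":"object","properties":{"moves":{"type":"array"},"force":{"type":"number"}},"required":["moves"]}

```bash
mkdir -p pics
cat > h.py <<'E'
import numpy as np, cv2
from rig import readout, imaging, manip
def grab(n):
    im,d=imaging.get_image(n); return im.copy(),d.copy()
def cloud(n,d):
    c=imaging.calibration(n);K=np.array(c["intrinsics"]);h,w=d.shape
    u,v=np.meshgrid(np.arange(w),np.arange(h))
    p=cv2.undistortPoints(np.stack([u,v],-1).reshape(-1,1,2).astype(float),K,np.array(c["dist"])).reshape(h,w,2)
    X=np.dstack([p*d[...,None],d])
    return (X-np.array(c["t"]))@np.array(c["R"])
E
python3 - <<'E'
from h import *
for n in("top","scene"):
    im,d=grab(n); np.savez(f"{n}0.npz",im=im,d=d); cv2.imwrite(f"pics/{n}0.png",im[...,::-1])
    c=imaging.calibration(n); print(n,np.round(c["R"],3).tolist(),np.round(c["t"],3),c["intrinsics"])
print(readout.get_state())
E
```

```text
top [[0.005, -1.0, 0.0], [-0.991, -0.005, -0.134], [0.134, 0.0, -0.991]] [0.057 0.568 1.239] [[543.14251891   0.         287.27029488]
 [  0.         543.14251891 217.50132254]
 [  0.           0.           1.        ]]
scene [[-0.695, -0.719, 0.023], [-0.416, 0.376, -0.828], [0.586, -0.584, -0.561]] [0.461 0.251 0.837] [[417.10525227   0.         281.57168639]
 [  0.         417.10525227 207.58809186]
 [  0.           0.           1.        ]]
{'clock': 0.1, 'qpos': array([-1.23001386e+00,  2.76558756e-01,  1.50597634e+00, -2.33127448e-05,
        1.36069911e+00, -1.20974404e-01]), 'qd': array([-0.00067512, -0.00074441, -0.00206885, -0.00045381, -0.00018763,
        0.00129532]), 'effort': array([ 1.45697875e-03, -4.17701054e+01, -2.46405029e+01, -1.52293792e-04,
        5.77006504e-03, -5.15811777e-06]), 'position': array([ 0.25606467, -0.5144621 ,  0.30312274]), 'ee_rot': array([-8.14576832e-04,  9.73464870e-01,  2.28835036e-01, -1.01354725e-04]), 'contact_force': array([-0.08369375,  0.21640468, -0.18794676]), 'moment': array([-0.06309347,  0.01173505, -0.06383015]), 'gripper_force': 0.0, 'width': 0.08536895743677166}
```

View pics/top0.png

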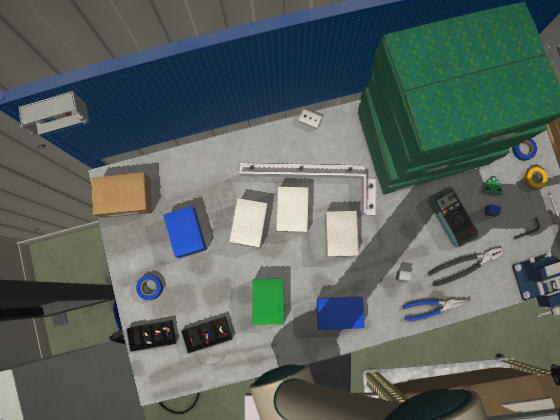

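View pics/scene0.png

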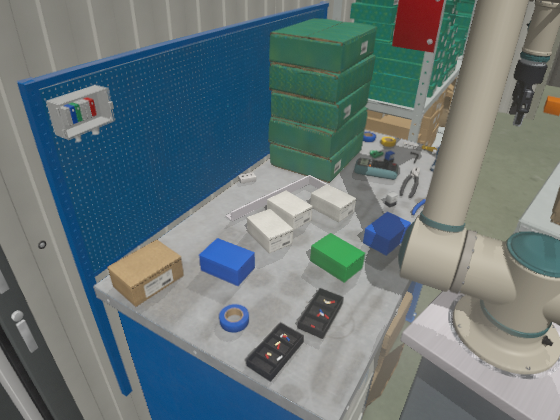

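The top picture shows the stop's long bar from (240,168) to (368,172) and its short bar going down to (371,213). The three white cartons are at (249,222), (293,209) and (342,233). The blue and green boxes are decoys. The relay is at (404,271), the jig at (310,119), and the tape roll probably at (149,287).

```bash
cat >> h.py <<'E'
def cartons(im,P,verbose=True):
    hsv=cv2.cvtColor(im,cv2.COLOR_RGB2HSV)
    m=((P[...,2]>.040)&(P[...,2]<.056)&(hsv[...,1]<50)&(hsv[...,2]>110)).astype(np.uint8)
    m=cv2.morphologyEx(m,cv2.MORPH_OPEN,np.ones((3,3)))
    n,l,s,_=cv2.connectedComponentsWithStats(m); out=[]
    for i in range(1,n):
        if s[i,4]<400: continue
        q=P[l==i]; r=cv2.minAreaRect((q[:,:2]*1000).astype(np.float32))
        print("blob",s[i].tolist(),"z",np.median(q[:,2]).round(4),"rect",np.round(r[0],1),np.round(r[1],1),round(r[2],1), "corners",np.round(cv2.boxPoints(r)).tolist())
E
python3 - <<'E'
from h import *
z=np.load("top0.npz");im,d=z["im"],z["d"];P=cloud("top",d)
cartons(im,P)
# stop bars: height ~0.03
m=((P[...,2]>.022)&(P[...,2]<.038)).astype(np.uint8); m[:150]=0;m[225:]=0;m[:,:230]=0;m[:,385:]=0
n,l,s,_=cv2.connectedComponentsWithStats(m)
for i in range(1,n):
    if s[i,4]>25: q=P[l==i];print(s[i],q.min(0).round(3),q.max(0).round(3))
np.save("m.npy",m)
for u in range(244,372,14): 
    c=[(v,*np.round(P[v,u]*1000).astype(int).tolist()) for v in range(160,182,1)]
    print(u,[x for x in c if x[3]>5])
for v in range(184,216,6): print(v,[(u,*np.round(P[v,u]*1000).astype(int).tolist()) for u in range(358,380) if P[v,u,2]>.005])
for n,(u,v) in dict(relay=(404,271),jig=(310,119),tape=(149,280),blue=(185,232),green=(268,302),blue2=(341,313),bench=(300,250)).items(): print(n,P[v,u].round(3))
b=cv2.resize(im[150:260,225:385],None,fx=5,fy=5,interpolation=cv2.INTER_CUBIC);cv2.imwrite("pics/crop0.png",b[...,::-1])
E
```

```text
blob [277, 187, 32, 45, 1354] z 0.0495 rect [587.2  47.6] [ 71.7 105. ] 88.4 corners [[534.0, 13.0], [639.0, 10.0], [641.0, 82.0], [536.0, 85.0]]
blob [230, 198, 37, 49, 1363] z 0.0495 rect [555.6 150.4] [ 72.1 105.8] 80.5 corners [[497.0, 124.0], [602.0, 106.0], [614.0, 177.0], [509.0, 195.0]]
blob [326, 211, 33, 46, 1384] z 0.0492 rect [530.7 -68.5] [105.3  72.8] 1.8 corners [[477.0, -34.0], [479.0, -107.0], [585.0, -103.0], [582.0, -30.0]]
[374 164  11  29  42] [ 0.632 -0.172  0.022] [ 0.698 -0.148  0.037]
[239 171 128  43 492] [ 0.581 -0.129  0.022] [0.682 0.176 0.038]
244 [(163, 706, 166, 9), (164, 703, 166, 8), (165, 701, 166, 8), (169, 691, 166, 6), (170, 688, 165, 10), (171, 681, 164, 28), (172, 679, 164, 28), (173, 676, 163, 32), (174, 676, 164, 21), (175, 676, 165, 8)]
258 [(162, 709, 132, 7), (165, 701, 131, 9), (170, 689, 131, 7), (171, 686, 131, 6), (172, 678, 130, 35), (173, 676, 130, 29), (174, 675, 130, 22), (175, 676, 131, 9)]
272 [(164, 704, 97, 7), (170, 688, 97, 10), (172, 678, 96, 32), (173, 677, 96, 26), (174, 674, 96, 29), (175, 676, 97, 10)]
286 [(164, 703, 63
[... 1786 characters left out ...]
3, 18), (364, 607, -124, 29), (365, 607, -126, 31), (366, 606, -128, 33), (370, 611, -142, 5), (371, 610, -143, 11), (374, 611, -151, 5)]
208 [(363, 595, -123, 16), (364, 593, -123, 29), (365, 592, -125, 34), (366, 593, -128, 30), (367, 596, -133, 10), (368, 596, -136, 5), (369, 596, -138, 10), (370, 596, -141, 9), (371, 596, -144, 6), (373, 396, 59, 1304)]
214 [(363, 581, -123, 10), (365, 581, -129, 7), (366, 581, -131, 8), (369, 582, -139, 5), (371, 581, -143, 7), (373, 581, -148, 11), (374, 582, -151, 6)]
relay [ 0.444 -0.222  0.001]
jig [0.815 0.005 0.021]
tape [0.419 0.392 0.001]
blue [0.531 0.299 0.045]
green [0.371 0.102 0.053]
blue2 [ 0.346 -0.065  0.051]
bench [ 0.494  0.028 -0.001]
```

View pics/crop0.png

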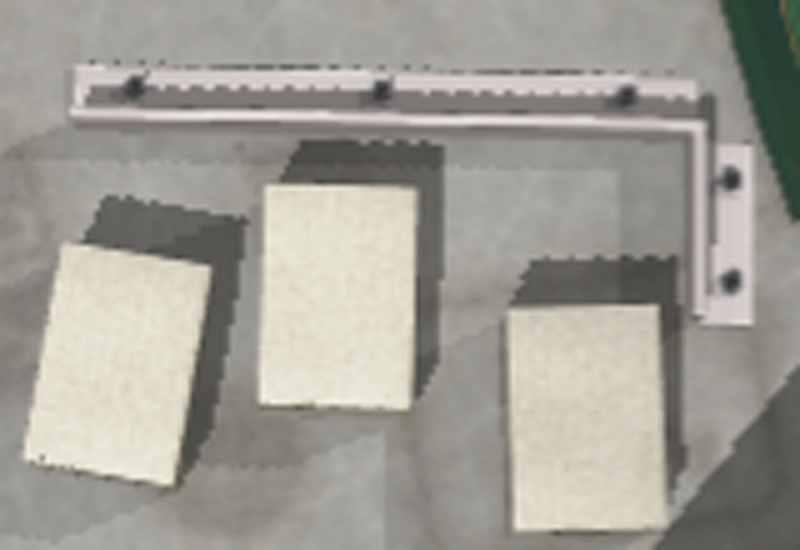

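Carton tops come out at z≈0.049 and 105×72 mm, so they fit. The stop's inner corner is at about (0.672, -0.1225), with a yaw of about -0.01. I'll use two half-open fingers as a flat pusher: each carton goes to +x against the long bar, then the whole row gets a side push to -y.

First I turn the tool so its x matches the stop's x, then move to a spot in front of the right carton.

>>> servo_tool(moves=[{"dp": [0, 0, 0], "delta_rot": [0, 0, 0.95], "fingers": 0.4}, {"dp": [0, 0, 0], "delta_rot": [0, 0, 0.95], "fingers": 0.4}, {"dp": [0, 0, 0], "delta_rot": [0, 0, 0.95], "fingers": 0.4}, {"dp": [0, 0, 0], "delta_rot": [0, 0, 0.95], "fingers": 0.4}, {"dp": [0, 0, 0], "delta_rot": [0, 0, 0.93], "fingers": 0.4}])

```text
clock: 0.6
position: [0.2561, -0.5145, 0.3034]
ee_rot: [-0.001, 1.0, -0.008, -0.0]
contact_force: [0.4, -0.7, 0.3]
width: 0.0339
gripper_force: 0.0
```

>>> servo_tool(moves=[{"dp": [0.058, -0.149, 0.03], "delta_rot": [0, 0, 0], "fingers": 0.4}, {"dp": [0.058, -0.149, 0.03], "delta_rot": [0, 0, 0], "fingers": 0.4}, {"dp": [0.058, -0.149, 0.03], "delta_rot": [0, 0, 0], "fingers": 0.4}, {"dp": [0.058, -0.149, 0.03], "delta_rot": [0, 0, 0], "fingers": 0.4}, {"dp": [0.058, -0.149, 0.03], "delta_rot": [0, 0, 0], "fingers": 0.4}])

```text
clock: 1.1
position: [0.316, -0.3651, 0.2733]
ee_rot: [-0.0, 1.0, -0.006, -0.0]
contact_force: [0.4, 0.0, 0.5]
width: 0.0342
gripper_force: 0.0
```

>>> servo_tool(moves=[{"dp": [0.058, -0.149, 0.03], "delta_rot": [0, 0, 0], "fingers": 0.4}, {"dp": [0.058, -0.149, 0.03], "delta_rot": [0, 0, 0], "fingers": 0.4}, {"dp": [0.058, -0.149, 0.03], "delta_rot": [0, 0, 0], "fingers": 0.4}, {"dp": [0.058, -0.149, 0.03], "delta_rot": [0, 0, 0], "fingers": 0.4}, {"dp": [0.058, -0.149, 0.03], "delta_rot": [0, 0, 0], "fingers": 0.4}])

```text
clock: 1.6
position: [0.3756, -0.2167, 0.2434]
ee_rot: [-0.0, 1.0, -0.006, -0.0]
contact_force: [0.8, 0.4, 0.1]
width: 0.034
gripper_force: 0.0
```

>>> servo_tool(moves=[{"dp": [0.058, -0.149, 0.03], "delta_rot": [0, 0, 0], "fingers": 0.4}, {"dp": [0.058, -0.149, 0.03], "delta_rot": [0, 0, 0], "fingers": 0.4}, {"dp": [0.058, -0.149, 0.03], "delta_rot": [0, 0, 0], "fingers": 0.4}, {"dp": [0.058, -0.149, 0.03], "delta_rot": [0, 0, 0], "fingers": 0.4}, {"dp": [0.058, -0.149, 0.03], "delta_rot": [0, 0, 0], "fingers": 0.4}])

```text
clock: 2.1
position: [0.4353, -0.0684, 0.2135]
ee_rot: [0.0, 1.0, -0.006, -0.0]
contact_force: [0.4, -0.8, -0.5]
width: 0.0344
gripper_force: 0.0
```

>>> servo_tool(moves=[{"dp": [0, 0, 0.128], "delta_rot": [0, 0, 0], "fingers": 0.4}, {"dp": [0, 0, 0.128], "delta_rot": [0, 0, 0], "fingers": 0.4}, {"dp": [0, 0, 0.128], "delta_rot": [0, 0, 0], "fingers": 0.4}, {"dp": [0, 0, 0.128], "delta_rot": [0, 0, 0], "fingers": 0.4}, {"dp": [0, 0, 0.128], "delta_rot": [0, 0, 0], "fingers": 0.4}])

```text
clock: 2.6
position: [0.4351, -0.0696, 0.0849]
ee_rot: [0.0, 1.0, -0.005, 0.0]
contact_force: [0.4, -0.7, 0.3]
width: 0.0342
gripper_force: 0.0
```

>>> servo_tool(moves=[{"dp": [0.06, 0, 0], "delta_rot": [0, 0, 0], "fingers": 0.4}, {"dp": [0.06, 0, 0], "delta_rot": [0, 0, 0], "fingers": 0.4}, {"dp": [0.06, 0, 0], "delta_rot": [0, 0, 0], "fingers": 0.4}, {"dp": [0.06, 0, 0], "delta_rot": [0, 0, 0], "fingers": 0.4}, {"dp": [0.06, 0, 0], "delta_rot": [0, 0, 0], "fingers": 0.4}])

```text
clock: 3.1
position: [0.4969, -0.0706, 0.0869]
ee_rot: [0.0, 1.0, -0.005, 0.001]
contact_force: [-1.2, -0.9, 0.9]
width: 0.0341
gripper_force: 0.5
```

Run:
```python
from h import *
im,d=grab("top");cartons(im,cloud("top",d)); print(readout.get_state()["position"])
cv2.imwrite("pics/top1.png",cv2.resize(im[140:280,200:400],None,fx=4,fy=4)[...,::-1])
im,d=grab("scene");cv2.imwrite("pics/scene1.png",cv2.resize(im[150:300,200:400],None,fx=4,fy=4)[...,::-1])
```

```text
blob [277, 187, 32, 45, 1356] z 0.0493 rect [587.7  47.6] [ 71.8 105.7] 88.4 corners [[534.0, 13.0], [640.0, 10.0], [641.0, 82.0], [536.0, 85.0]]
blob [230, 198, 37, 49, 1377] z 0.0492 rect [555.4 150.5] [ 72.2 105.2] 80.8 corners [[498.0, 123.0], [601.0, 106.0], [613.0, 178.0], [509.0, 195.0]]
[ 0.4994996  -0.07107408  0.08699709]
```

View pics/scene1.png

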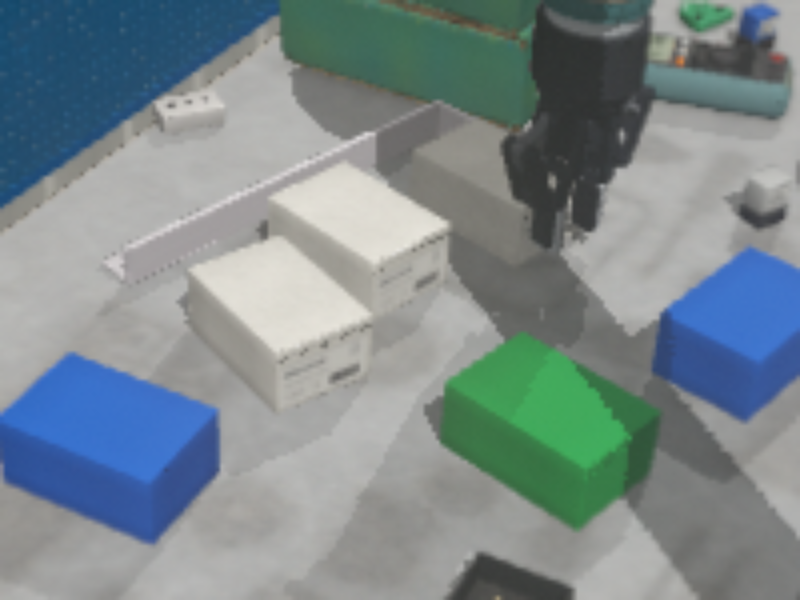

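The scene picture shows both fingertips at (565,230) in the crop, on the near end of the right carton and pushing it. The other cartons are undisturbed.

>>> servo_tool(moves=[{"dp": [0.045, 0, 0.003], "delta_rot": [0, 0, 0], "fingers": 0.4}, {"dp": [0.045, 0, 0.003], "delta_rot": [0, 0, 0], "fingers": 0.4}, {"dp": [0.045, 0, 0], "delta_rot": [0, 0, 0], "fingers": 0.4}, {"dp": [0.04, 0, 0], "delta_rot": [0, 0, 0], "fingers": 0.4}, {"dp": [0.03, 0, 0], "delta_rot": [0, 0, 0], "fingers": 0.4}])

```text
clock: 3.7
position: [0.5371, -0.071, 0.0847]
ee_rot: [0.0, 1.0, -0.006, 0.0]
contact_force: [-0.9, 0.5, 0.6]
width: 0.0342
gripper_force: 0.5
```

>>> servo_tool(moves=[{"dp": [0.015, 0, 0], "delta_rot": [0, 0, 0], "fingers": 0.4}, {"dp": [0.015, 0, 0], "delta_rot": [0, 0, 0], "fingers": 0.4}, {"dp": [0.015, 0, 0], "delta_rot": [0, 0, 0], "fingers": 0.4}])

```text
clock: 4.0
position: [0.5451, -0.071, 0.0846]
ee_rot: [-0.0, 1.0, -0.006, -0.0]
contact_force: [-0.4, 0.1, -0.1]
width: 0.0342
gripper_force: 0.2
```

>>> servo_tool(moves=[{"dp": [0.015, 0, 0], "delta_rot": [0, 0, 0], "fingers": 0.4}, {"dp": [0.015, 0, 0], "delta_rot": [0, 0, 0], "fingers": 0.4}, {"dp": [0.01, 0, 0], "delta_rot": [0, 0, 0], "fingers": 0.4}])

```text
clock: 4.3
position: [0.5535, -0.0711, 0.0847]
ee_rot: [0.0, 1.0, -0.006, 0.0]
contact_force: [-1.1, -0.6, 0.4]
width: 0.0345
gripper_force: 0.4
```

>>> servo_tool(moves=[{"dp": [0.01, 0, 0], "delta_rot": [0, 0, 0], "fingers": 0.4}, {"dp": [0.01, 0, 0], "delta_rot": [0, 0, 0], "fingers": 0.4}])

```text
clock: 4.5
position: [0.5547, -0.0709, 0.0845]
ee_rot: [-0.0, 1.0, -0.005, -0.003]
contact_force: [-8.8, -1.9, 5.3]
width: 0.0338
gripper_force: 4.4
```

The right carton is seated on the long bar (force rose to 9 N). Next I back off and move across to the middle carton.

>>> servo_tool(moves=[{"dp": [-0.14, 0, 0], "delta_rot": [0, 0, 0], "fingers": 0.4}, {"dp": [-0.14, 0, 0], "delta_rot": [0, 0, 0], "fingers": 0.4}, {"dp": [0, -0.2, 0], "delta_rot": [0, 0, 0], "fingers": 0.4}, {"dp": [0, -0.2, 0], "delta_rot": [0, 0, 0], "fingers": 0.4}, {"dp": [0, -0.19, 0], "delta_rot": [0, 0, 0], "fingers": 0.4}])

```text
clock: 5.0
position: [0.503, 0.0484, 0.085]
ee_rot: [-0.0, 1.0, -0.006, 0.001]
contact_force: [0.5, -0.2, 1.1]
width: 0.0342
gripper_force: 0.0
```

>>> servo_tool(moves=[{"dp": [0.05, 0, 0], "delta_rot": [0, 0, 0], "fingers": 0.4}, {"dp": [0.05, 0, 0], "delta_rot": [0, 0, 0], "fingers": 0.4}, {"dp": [0.045, 0, 0], "delta_rot": [0, 0, 0], "fingers": 0.4}, {"dp": [0.04, 0, 0], "delta_rot": [0, 0, 0], "fingers": 0.4}, {"dp": [0.03, 0, 0], "delta_rot": [0, 0, 0], "fingers": 0.4}])

```text
clock: 5.5
position: [0.5466, 0.0459, 0.0846]
ee_rot: [0.0, 1.0, -0.006, 0.0]
contact_force: [-2.0, 0.0, 0.1]
width: 0.0342
gripper_force: 0.5
```

>>> servo_tool(moves=[{"dp": [0.015, 0, 0], "delta_rot": [0, 0, 0], "fingers": 0.4}, {"dp": [0.01, 0, 0], "delta_rot": [0, 0, 0], "fingers": 0.4}])

```text
clock: 5.7
position: [0.5507, 0.0464, 0.0845]
ee_rot: [0.0, 1.0, -0.006, -0.0]
contact_force: [-1.4, -0.9, 0.9]
width: 0.0341
gripper_force: 0.4
```

>>> servo_tool(moves=[{"dp": [0.015, 0, 0], "delta_rot": [0, 0, 0], "fingers": 0.4}, {"dp": [0.01, 0, 0], "delta_rot": [0, 0, 0], "fingers": 0.4}, {"dp": [0.01, 0, 0], "delta_rot": [0, 0, 0], "fingers": 0.4}])

```text
clock: 6.0
position: [0.5563, 0.0469, 0.0845]
ee_rot: [0.0, 1.0, -0.006, -0.002]
contact_force: [-5.3, -0.7, 3.5]
width: 0.0346
gripper_force: 2.8
```

The middle carton is seated too, and the contact x gives a bar yaw of about -0.013, which agrees. Next is the left carton.

>>> servo_tool(moves=[{"dp": [-0.22, 0, 0], "delta_rot": [0, 0, 0], "fingers": 0.4}, {"dp": [-0.22, 0, 0], "delta_rot": [0, 0, 0], "fingers": 0.4}, {"dp": [0, -0.178, 0], "delta_rot": [0, 0, 0], "fingers": 0.4}, {"dp": [0, -0.178, 0], "delta_rot": [0, 0, 0], "fingers": 0.4}, {"dp": [0, -0.178, 0], "delta_rot": [0, 0, 0], "fingers": 0.4}])

```text
clock: 6.5
position: [0.471, 0.1556, 0.0851]
ee_rot: [-0.0, 1.0, -0.006, 0.001]
contact_force: [1.2, 0.2, -0.2]
width: 0.0342
gripper_force: 0.0
```

>>> servo_tool(moves=[{"dp": [0.06, 0, 0], "delta_rot": [0, 0, 0], "fingers": 0.4}, {"dp": [0.06, 0, 0], "delta_rot": [0, 0, 0], "fingers": 0.4}, {"dp": [0.045, 0, 0], "delta_rot": [0, 0, 0], "fingers": 0.4}, {"dp": [0.045, 0, 0], "delta_rot": [0, 0, 0], "fingers": 0.4}, {"dp": [0.045, 0, 0], "delta_rot": [0, 0, 0], "fingers": 0.4}])

```text
clock: 7.0
position: [0.5226, 0.153, 0.0845]
ee_rot: [0.0, 1.0, -0.006, -0.0]
contact_force: [-0.5, -0.3, 0.9]
width: 0.034
gripper_force: 0.3
```

Run:
```python
from h import *
im,d=grab("top");cartons(im,cloud("top",d)); print(readout.get_state()["position"])
cv2.imwrite("pics/top2.png",cv2.resize(im[140:280,200:400],None,fx=4,fy=4)[...,::-1])
```

```text
blob [277, 173, 31, 44, 1309] z 0.0495 rect [621.4  48.1] [ 70.2 104.7] 89.8 corners [[569.0, 13.0], [674.0, 13.0], [674.0, 83.0], [569.0, 83.0]]
blob [328, 174, 31, 45, 1309] z 0.0494 rect [619.3 -71.8] [ 71.5 104.8] 89.4 corners [[567.0, -107.0], [671.0, -108.0], [672.0, -37.0], [567.0, -35.0]]
[0.52464105 0.15318235 0.08475903]
```

View pics/top2.png

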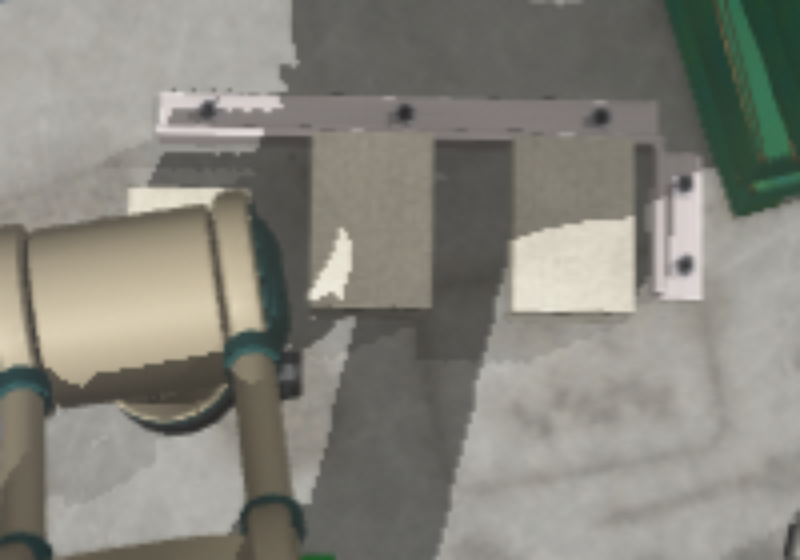

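Two cartons are flush at crop (372,220) and (573,222). The left one is being squared under the wrist, its far edge at crop (165,188). I continue.

>>> servo_tool(moves=[{"dp": [0.035, 0, 0], "delta_rot": [0, 0, 0], "fingers": 0.4}, {"dp": [0.035, 0, 0], "delta_rot": [0, 0, 0], "fingers": 0.4}, {"dp": [0.03, 0, 0], "delta_rot": [0, 0, 0], "fingers": 0.4}, {"dp": [0.02, 0, 0], "delta_rot": [0, 0, 0], "fingers": 0.4}, {"dp": [0.015, 0, 0], "delta_rot": [0, 0, 0], "fingers": 0.4}])

```text
clock: 7.55
position: [0.549, 0.1538, 0.0846]
ee_rot: [0.0, 1.0, -0.006, -0.0]
contact_force: [0.4, 0.6, 0.2]
width: 0.0341
gripper_force: 0.3
```

>>> servo_tool(moves=[{"dp": [0.015, 0, 0], "delta_rot": [0, 0, 0], "fingers": 0.4}, {"dp": [0.01, 0, 0], "delta_rot": [0, 0, 0], "fingers": 0.4}])

```text
clock: 7.75
position: [0.5539, 0.1538, 0.0847]
ee_rot: [0.0, 1.0, -0.006, 0.0]
contact_force: [-0.9, -0.4, 0.1]
width: 0.0341
gripper_force: 0.3
```

>>> servo_tool(moves=[{"dp": [0.015, 0, 0], "delta_rot": [0, 0, 0], "fingers": 0.4}, {"dp": [0.01, 0, 0], "delta_rot": [0, 0, 0], "fingers": 0.4}])

```text
clock: 7.95
position: [0.5579, 0.1537, 0.0846]
ee_rot: [0.0, 1.0, -0.006, -0.001]
contact_force: [-5.9, 0.3, 3.3]
width: 0.0345
gripper_force: 2.7
```

All three are seated on the long bar. Now I lift and check the left carton's side clearance and joint 6.

>>> servo_tool(moves=[{"dp": [-0.02, 0, 0], "delta_rot": [0, 0, 0], "fingers": 0.4}, {"dp": [-0.2, 0, -0.1], "delta_rot": [0, 0, 0], "fingers": 0.59}, {"dp": [-0.15, 0, -0.15], "delta_rot": [0, 0, 0], "fingers": 0.59}, {"dp": [-0.1, 0, -0.2], "delta_rot": [0, 0, 0], "fingers": 0.59}, {"dp": [0, 0, -0.1], "delta_rot": [0, 0, 0], "fingers": 0.59}])

```text
clock: 8.45
position: [0.4624, 0.1548, 0.1971]
ee_rot: [-0.0, 1.0, -0.005, 0.001]
contact_force: [1.4, 0.3, -0.4]
width: 0.0499
gripper_force: 0.0
```

Run:
```python
from h import *
im,d=grab("top");P=cloud("top",d);cartons(im,P); s=readout.get_state();print(s["position"],s["qpos"].round(2))
z=np.load("top0.npz");im,d=z["im"],z["d"];P=cloud("top",d)
m=(P[...,2]>.03)&(im[...,2]>im[...,0].astype(int)+60)&(P[...,2]<.06);m[:195]=0;m[265:]=0
q=P[m];print("blue",q.min(0),q.max(0),q[q[:,1].argmin()])
```

```text
blob [231, 172, 32, 44, 1314] z 0.0495 rect [623.2 155.5] [ 71.9 105.5] 88.8 corners [[570.0, 121.0], [675.0, 118.0], [677.0, 190.0], [571.0, 192.0]]
blob [277, 173, 31, 44, 1289] z 0.0493 rect [621.2  48. ] [ 70.2 103.6] 89.7 corners [[569.0, 13.0], [673.0, 13.0], [673.0, 83.0], [570.0, 83.0]]
blob [329, 174, 29, 44, 1253] z 0.0495 rect [619.8 -71.6] [ 67.2 105. ] 89.4 corners [[567.0, -105.0], [672.0, -106.0], [673.0, -39.0], [568.0, -37.0]]
[0.46559059 0.15521672 0.19982853] [ 0.18  0.23  1.85 -0.    1.05  1.76]
blue [ 0.47450739 -0.45376012  0.03029813] [0.59932593 0.34972537 0.05690155] [ 0.59638863 -0.45376012  0.03395703]
```

Joint 6 is at 1.76, so I turn by -π/2. All three cartons measure square and flush, and the left one's outer face is at y≈0.19.

>>> servo_tool(moves=[{"dp": [0, 0, 0], "delta_rot": [0, 0, -1], "fingers": 0.59}, {"dp": [0, 0, 0], "delta_rot": [0, 0, -1], "fingers": 0.59}, {"dp": [0, 0, 0], "delta_rot": [0, 0, -1], "fingers": 0.59}, {"dp": [0, 0, 0], "delta_rot": [0, 0, -1], "fingers": 0.59}, {"dp": [0, 0, 0], "delta_rot": [0, 0, -1], "fingers": 0.59}])

```text
clock: 9.0
position: [0.465, 0.1547, 0.1945]
ee_rot: [0.0, 0.97, 0.244, 0.001]
contact_force: [-0.5, -0.1, 0.2]
width: 0.0509
gripper_force: 0.0
```

>>> servo_tool(moves=[{"dp": [0, 0, 0], "delta_rot": [0, 0, -1], "fingers": 0.59}, {"dp": [0, 0, 0], "delta_rot": [0, 0, -1], "fingers": 0.59}, {"dp": [0, 0, 0], "delta_rot": [0, 0, -1], "fingers": 0.59}, {"dp": [0, 0, 0], "delta_rot": [0, 0, -1], "fingers": 0.59}, {"dp": [0, 0, 0], "delta_rot": [0, 0, -1], "fingers": 0.59}])

```text
clock: 9.5
position: [0.465, 0.1547, 0.1944]
ee_rot: [0.0, 0.879, 0.476, 0.0]
contact_force: [-1.1, 0.4, 0.2]
width: 0.0508
gripper_force: 0.0
```

>>> servo_tool(moves=[{"dp": [0, 0, 0], "delta_rot": [0, 0, -1], "fingers": 0.59}, {"dp": [0, 0, 0], "delta_rot": [0, 0, -1], "fingers": 0.59}, {"dp": [0, 0, 0], "delta_rot": [0, 0, -1], "fingers": 0.59}, {"dp": [0, 0, 0], "delta_rot": [0, 0, -1], "fingers": 0.59}, {"dp": [0, 0, 0], "delta_rot": [0, 0, -1], "fingers": 0.59}])

```text
clock: 10.0
position: [0.465, 0.1546, 0.1944]
ee_rot: [0.0, 0.734, 0.679, 0.0]
contact_force: [0.1, 0.7, 0.3]
width: 0.0504
gripper_force: 0.0
```

>>> servo_tool(moves=[{"dp": [0, 0, 0], "delta_rot": [0, 0, -0.71], "fingers": 0.59}, {"dp": [0.08, 0.183, 0], "delta_rot": [0, 0, 0], "fingers": 0.59}, {"dp": [0.08, 0.183, 0], "delta_rot": [0, 0, 0], "fingers": 0.59}, {"dp": [0.08, 0.183, 0], "delta_rot": [0, 0, 0], "fingers": 0.59}, {"dp": [0.08, 0.183, 0], "delta_rot": [0, 0, 0], "fingers": 0.59}])

```text
clock: 10.5
position: [0.6134, 0.2177, 0.1943]
ee_rot: [0.0, 0.711, 0.703, 0.0]
contact_force: [0.7, -0.2, -1.1]
width: 0.0504
gripper_force: 0.0
```

>>> servo_tool(moves=[{"dp": [0, 0, 0.112], "delta_rot": [0, 0, 0], "fingers": 0.59}, {"dp": [0, 0, 0.112], "delta_rot": [0, 0, 0], "fingers": 0.59}, {"dp": [0, 0, 0.112], "delta_rot": [0, 0, 0], "fingers": 0.59}, {"dp": [0, 0, 0.112], "delta_rot": [0, 0, 0], "fingers": 0.59}, {"dp": [0, 0, 0.112], "delta_rot": [0, 0, 0], "fingers": 0.59}])

```text
clock: 11.0
position: [0.612, 0.2171, 0.0813]
ee_rot: [0.0, 0.711, 0.703, 0.0]
contact_force: [-0.3, -0.1, -0.4]
width: 0.0504
gripper_force: 0.0
```

>>> servo_tool(moves=[{"dp": [-0.04, 0, 0], "delta_rot": [0, 0, 0], "fingers": 0.59}, {"dp": [-0.05, 0, 0], "delta_rot": [0, 0, 0], "fingers": 0.59}, {"dp": [-0.05, 0, 0], "delta_rot": [0, 0, 0], "fingers": 0.59}, {"dp": [-0.05, 0, 0], "delta_rot": [0, 0, 0], "fingers": 0.59}, {"dp": [-0.05, 0, 0], "delta_rot": [0, 0, 0], "fingers": 0.59}])

```text
clock: 11.5
position: [0.612, 0.168, 0.084]
ee_rot: [0.001, 0.711, 0.703, 0.001]
contact_force: [0.8, 0.3, 1.1]
width: 0.0502
gripper_force: 0.3
```

>>> servo_tool(moves=[{"dp": [-0.05, 0, 0], "delta_rot": [0, 0, 0], "fingers": 0.59}, {"dp": [-0.05, 0, 0], "delta_rot": [0, 0, 0], "fingers": 0.59}, {"dp": [-0.05, 0, 0], "delta_rot": [0, 0, 0], "fingers": 0.59}, {"dp": [-0.05, 0, 0], "delta_rot": [0, 0, 0], "fingers": 0.59}])

```text
clock: 11.9
position: [0.6109, 0.1283, 0.0828]
ee_rot: [0.0, 0.711, 0.703, 0.0]
contact_force: [0.1, 1.4, 1.1]
width: 0.0503
gripper_force: 0.8
```

Run:
```python
from h import *
im,d=grab("top");P=cloud("top",d);cartons(im,P); s=readout.get_state();print(s["position"],s["contact_force"])
cv2.imwrite("pics/top3.png",cv2.resize(im[140:280,200:400],None,fx=4,fy=4)[...,::-1])
```

```text
blob [284, 173, 41, 45, 1722] z 0.0496 rect [620.3  20.2] [ 94.3 106.5] 89.8 corners [[567.0, -27.0], [673.0, -27.0], [674.0, 67.0], [567.0, 68.0]]
blob [328, 174, 31, 45, 1343] z 0.0493 rect [619.  -71.7] [ 71.6 105.1] 89.6 corners [[566.0, -107.0], [671.0, -108.0], [672.0, -36.0], [567.0, -36.0]]
[0.61075437 0.12670539 0.08265081] [ 0.25842302 -1.35966344  0.16874707]
```

View pics/top3.png

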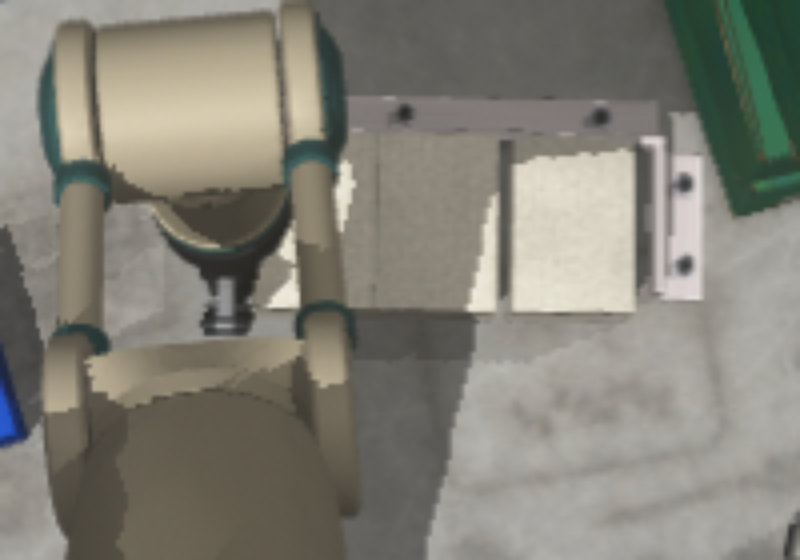

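The left and middle cartons are together (seam at crop x≈377), with a narrow gap to the right one (503) and another to the short bar (645). All are still against the long bar, so I keep pushing.

>>> servo_tool(moves=[{"dp": [-0.03, 0, 0], "delta_rot": [0, 0, 0], "fingers": 0.59}, {"dp": [-0.025, 0, 0], "delta_rot": [0, 0, 0], "fingers": 0.59}, {"dp": [-0.025, 0, 0], "delta_rot": [0, 0, 0], "fingers": 0.59}, {"dp": [-0.015, 0, 0], "delta_rot": [0, 0, 0], "fingers": 0.59}, {"dp": [-0.01, 0, 0], "delta_rot": [0, 0, 0], "fingers": 0.59}])

```text
clock: 12.45
position: [0.6105, 0.108, 0.0826]
ee_rot: [-0.0, 0.711, 0.703, -0.0]
contact_force: [-0.8, 2.1, -0.1]
width: 0.0501
gripper_force: 1.0
```

>>> servo_tool(moves=[{"dp": [-0.01, 0, 0], "delta_rot": [0, 0, 0], "fingers": 0.59}, {"dp": [-0.01, 0, 0], "delta_rot": [0, 0, 0], "fingers": 0.59}])

```text
clock: 12.65
position: [0.6107, 0.1051, 0.0826]
ee_rot: [-0.001, 0.711, 0.703, 0.001]
contact_force: [0.8, 8.7, -0.7]
width: 0.0502
gripper_force: 4.8
```

>>> servo_tool(moves=[{"dp": [-0.01, 0, 0], "delta_rot": [0, 0, 0], "fingers": 0.59}, {"dp": [0, 0, 0], "delta_rot": [0, 0, 0], "fingers": 0.59}])

```text
clock: 12.85
position: [0.611, 0.1049, 0.0828]
ee_rot: [-0.001, 0.712, 0.702, 0.002]
contact_force: [0.2, 10.8, -0.9]
width: 0.0501
gripper_force: 5.6
```

>>> servo_tool(moves=[{"dp": [0.05, 0, 0], "delta_rot": [0, 0, 0], "fingers": 0.59}, {"dp": [0.15, 0, 0], "delta_rot": [0, 0, 0], "fingers": 0.59}, {"dp": [0.1, 0, -0.15], "delta_rot": [0, 0, 0], "fingers": 0.4}, {"dp": [0, -0.1, -0.2], "delta_rot": [0, 0, 0], "fingers": 0.4}, {"dp": [0, -0.1, -0.2], "delta_rot": [0, 0, 0], "fingers": 0.4}])

```text
clock: 13.35
position: [0.5707, 0.1628, 0.193]
ee_rot: [0.0, 0.71, 0.704, -0.001]
contact_force: [0.3, 0.4, -0.1]
width: 0.0341
gripper_force: 0.0
```

>>> servo_tool(moves=[{"dp": [0, -0.24, 0], "delta_rot": [0, 0, 0], "fingers": 0.4}, {"dp": [0, -0.24, 0], "delta_rot": [0, 0, 0], "fingers": 0.4}, {"dp": [0, -0.24, 0], "delta_rot": [0, 0, 0], "fingers": 0.4}, {"dp": [0, -0.1, 0], "delta_rot": [0, 0, 0], "fingers": 0.4}])

```text
clock: 13.75
position: [0.4018, 0.1635, 0.1922]
ee_rot: [-0.001, 0.71, 0.704, -0.002]
contact_force: [0.2, -0.1, 0.8]
width: 0.0338
gripper_force: 0.0
```

Run:
```python
from h import *
im,d=grab("top");P=cloud("top",d);cartons(im,P); s=readout.get_state();print(s["position"],s["qpos"].round(2))
cv2.imwrite("pics/top4.png",cv2.resize(im[155:235,245:385],None,fx=5.6,fy=5.6,interpolation=cv2.INTER_CUBIC)[...,::-1])
```

```text
blob [273, 173, 92, 45, 3972] z 0.0495 rect [620.1 -14. ] [214.7 106.3] 89.7 corners [[566.0, -121.0], [673.0, -122.0], [674.0, 93.0], [568.0, 94.0]]
[0.39998661 0.1634549  0.19221404] [ 0.23  0.16  1.96 -0.    1.02  0.24]
```

View pics/top4.png

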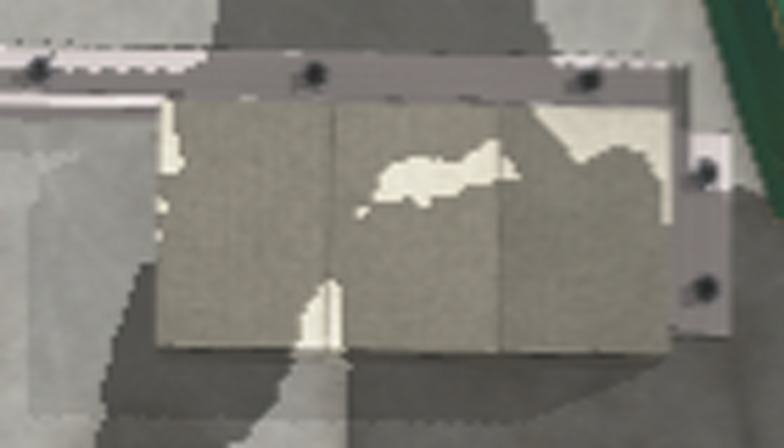

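The row measures 214.7 × 106.3 mm against a nominal 216 × 105, with tight seams at crop x≈333 and 499, and it's flush at the short bar (668). The side push may have loosened an end by a fraction of a millimetre, so I'll tap each near end once more. The contact x also checks each seat.

>>> servo_tool(moves=[{"dp": [0, 0, 0], "delta_rot": [0, 0, 1], "fingers": 0.4}, {"dp": [0, 0, 0], "delta_rot": [0, 0, 1], "fingers": 0.4}, {"dp": [0, 0, 0], "delta_rot": [0, 0, 1], "fingers": 0.4}, {"dp": [0, 0, 0], "delta_rot": [0, 0, 1], "fingers": 0.4}, {"dp": [0, 0, 0], "delta_rot": [0, 0, 1], "fingers": 0.4}])

```text
clock: 14.3
position: [0.4079, 0.164, 0.1928]
ee_rot: [0.001, 0.864, 0.504, 0.0]
contact_force: [0.1, 0.2, -0.7]
width: 0.0339
gripper_force: 0.0
```

>>> servo_tool(moves=[{"dp": [0, 0, 0], "delta_rot": [0, 0, 1], "fingers": 0.4}, {"dp": [0, 0, 0], "delta_rot": [0, 0, 1], "fingers": 0.4}, {"dp": [0, 0, 0], "delta_rot": [0, 0, 1], "fingers": 0.4}, {"dp": [0, 0, 0], "delta_rot": [0, 0, 1], "fingers": 0.4}, {"dp": [0, 0, 0], "delta_rot": [0, 0, 1], "fingers": 0.4}])

```text
clock: 14.8
position: [0.4079, 0.164, 0.1928]
ee_rot: [0.001, 0.962, 0.275, 0.0]
contact_force: [0.5, 0.4, 0.1]
width: 0.034
gripper_force: 0.0
```

>>> servo_tool(moves=[{"dp": [0, 0, 0], "delta_rot": [0, 0, 1], "fingers": 0.4}, {"dp": [0, 0, 0], "delta_rot": [0, 0, 1], "fingers": 0.4}, {"dp": [0, 0, 0], "delta_rot": [0, 0, 1], "fingers": 0.4}, {"dp": [0, 0, 0], "delta_rot": [0, 0, 1], "fingers": 0.4}, {"dp": [0, 0, 0], "delta_rot": [0, 0, 1], "fingers": 0.4}])

```text
clock: 15.3
position: [0.4079, 0.164, 0.1928]
ee_rot: [0.001, 1.0, 0.028, 0.0]
contact_force: [-0.6, 0.6, -0.4]
width: 0.0341
gripper_force: 0.0
```

>>> servo_tool(moves=[{"dp": [0, 0, 0], "delta_rot": [0, 0, 0.71], "fingers": 0.4}, {"dp": [0.163, 0.133, 0], "delta_rot": [0, 0, 0], "fingers": 0.4}, {"dp": [0.163, 0.133, 0], "delta_rot": [0, 0, 0], "fingers": 0.4}, {"dp": [0.163, 0.133, 0], "delta_rot": [0, 0, 0], "fingers": 0.4}, {"dp": [0.163, 0.133, 0], "delta_rot": [0, 0, 0], "fingers": 0.4}])

```text
clock: 15.8
position: [0.5381, 0.0549, 0.1928]
ee_rot: [0.001, 1.0, -0.005, 0.0]
contact_force: [0.1, 0.6, 0.2]
width: 0.0344
gripper_force: 0.0
```

>>> servo_tool(moves=[{"dp": [0, 0, 0.134], "delta_rot": [0, 0, 0], "fingers": 0.4}, {"dp": [0, 0, 0.134], "delta_rot": [0, 0, 0], "fingers": 0.4}, {"dp": [0, 0, 0.134], "delta_rot": [0, 0, 0], "fingers": 0.4}, {"dp": [0, 0, 0.134], "delta_rot": [0, 0, 0], "fingers": 0.4}, {"dp": [0, 0, 0], "delta_rot": [0, 0, 0], "fingers": 0.4}])

```text
clock: 16.3
position: [0.5345, 0.056, 0.0823]
ee_rot: [0.0, 1.0, -0.005, -0.004]
contact_force: [-1.3, -0.0, 0.3]
width: 0.0341
gripper_force: 0.0
```

>>> servo_tool(moves=[{"dp": [0.035, 0, 0], "delta_rot": [0, 0, 0], "fingers": 0.4}, {"dp": [0.03, 0, 0], "delta_rot": [0, 0, 0], "fingers": 0.4}, {"dp": [0.02, 0, 0], "delta_rot": [0, 0, 0], "fingers": 0.4}, {"dp": [0.01, 0, 0], "delta_rot": [0, 0, 0], "fingers": 0.4}, {"dp": [0.005, 0, 0], "delta_rot": [0, 0, 0], "fingers": 0.4}])

```text
clock: 16.8
position: [0.5563, 0.0562, 0.0861]
ee_rot: [0.0, 1.0, -0.006, -0.0]
contact_force: [-2.9, 0.1, 1.9]
width: 0.0343
gripper_force: 1.2
```

>>> servo_tool(moves=[{"dp": [0.006, 0, 0], "delta_rot": [0, 0, 0], "fingers": 0.4}, {"dp": [0.006, 0, 0], "delta_rot": [0, 0, 0], "fingers": 0.4}])

```text
clock: 17.0
position: [0.5566, 0.0562, 0.0854]
ee_rot: [0.0, 1.0, -0.006, -0.002]
contact_force: [-7.4, 0.2, 4.6]
width: 0.0345
gripper_force: 3.6
```

>>> servo_tool(moves=[{"dp": [-0.1, 0, 0], "delta_rot": [0, 0, 0], "fingers": 0.4}, {"dp": [0, 0.177, 0], "delta_rot": [0, 0, 0], "fingers": 0.4}, {"dp": [0, 0.177, 0], "delta_rot": [0, 0, 0], "fingers": 0.4}, {"dp": [0.03, 0, 0], "delta_rot": [0, 0, 0], "fingers": 0.4}, {"dp": [0.035, 0, 0], "delta_rot": [0, 0, 0], "fingers": 0.4}])

```text
clock: 17.5
position: [0.5518, -0.0151, 0.0857]
ee_rot: [-0.0, 1.0, -0.007, 0.001]
contact_force: [0.0, 0.7, -0.5]
width: 0.034
gripper_force: 0.0
```

>>> servo_tool(moves=[{"dp": [0.015, 0, 0], "delta_rot": [0, 0, 0], "fingers": 0.4}, {"dp": [0.01, 0, 0], "delta_rot": [0, 0, 0], "fingers": 0.4}, {"dp": [0.005, 0, 0], "delta_rot": [0, 0, 0], "fingers": 0.4}])

```text
clock: 17.8
position: [0.5555, -0.0137, 0.0851]
ee_rot: [-0.0, 1.0, -0.005, -0.002]
contact_force: [-5.9, -1.0, 4.0]
width: 0.0339
gripper_force: 3.0
```

Middle seated. Now the right one.

>>> servo_tool(moves=[{"dp": [-0.1, 0, 0], "delta_rot": [0, 0, 0], "fingers": 0.4}, {"dp": [0, 0.18, 0], "delta_rot": [0, 0, 0], "fingers": 0.4}, {"dp": [0, 0.18, 0], "delta_rot": [0, 0, 0], "fingers": 0.4}, {"dp": [0.03, 0, 0], "delta_rot": [0, 0, 0], "fingers": 0.4}, {"dp": [0.035, 0, 0], "delta_rot": [0, 0, 0], "fingers": 0.4}])

```text
clock: 18.3
position: [0.5499, -0.0865, 0.0856]
ee_rot: [-0.0, 1.0, -0.006, 0.001]
contact_force: [0.2, -0.2, -0.3]
width: 0.0342
gripper_force: 0.0
```

>>> servo_tool(moves=[{"dp": [0.015, 0, 0], "delta_rot": [0, 0, 0], "fingers": 0.4}, {"dp": [0.01, 0, 0], "delta_rot": [0, 0, 0], "fingers": 0.4}, {"dp": [0.007, 0, 0], "delta_rot": [0, 0, 0], "fingers": 0.4}])

```text
clock: 18.6
position: [0.5544, -0.0854, 0.0852]
ee_rot: [-0.0, 1.0, -0.005, -0.002]
contact_force: [-6.1, 0.7, 3.6]
width: 0.0339
gripper_force: 2.6
```

>>> servo_tool(moves=[{"dp": [-0.03, 0, 0], "delta_rot": [0, 0, 0], "fingers": 0.4}, {"dp": [-0.15, 0, 0], "delta_rot": [0, 0, 0], "fingers": 0.4}, {"dp": [-0.15, 0, -0.15], "delta_rot": [0, 0, 0], "fingers": 0.4}, {"dp": [-0.15, 0, -0.15], "delta_rot": [0, 0, 0], "fingers": 0.4}, {"dp": [-0.15, 0, -0.15], "delta_rot": [0, 0, 0], "fingers": 0.4}])

```text
clock: 19.1
position: [0.4283, -0.0847, 0.1761]
ee_rot: [-0.0, 1.0, -0.005, 0.0]
contact_force: [0.4, -0.3, 0.1]
width: 0.0344
gripper_force: 0.0
```

>>> servo_tool(moves=[{"dp": [0, 0, -0.1], "delta_rot": [0, 0, 0], "fingers": 0.4}, {"dp": [0, 0, 0], "delta_rot": [0, 0, 0], "fingers": 0.4}])

```text
clock: 19.3
position: [0.4307, -0.0854, 0.1983]
ee_rot: [0.001, 1.0, -0.006, 0.004]
contact_force: [0.5, -0.3, -0.2]
width: 0.0343
gripper_force: 0.0
```

Run:
```python
from h import *
im,d=grab("top");P=cloud("top",d);cartons(im,P); s=readout.get_state();print(s["position"],s["qd"].round(3))
cv2.imwrite("pics/top5.png",im[...,::-1])
```

```text
blob [273, 173, 92, 45, 3985] z 0.0494 rect [620.7 -14. ] [214.9 106.9] 89.9 corners [[567.0, -121.0], [674.0, -121.0], [674.0, 93.0], [567.0, 94.0]]
[ 0.43044401 -0.08525229  0.19680196] [ 0.002  0.043  0.022 -0.003 -0.001 -0.001]
```

View pics/top5.png

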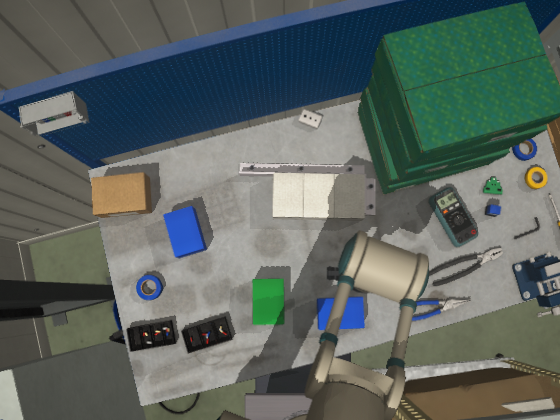

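The row is tight in the corner, spanning pixels (273–366, 173–218). The contact x values 0.5566, 0.5555 and 0.5544 lie on one line parallel to the bar. Jig, tape and decoys are where they were. The relay at (404,271) is hidden by the arm, but the fingers never went near it.

```bash
python3 -c "
from rig import manip; print(manip.sign_off())"
```

```text
the job is handed in; nothing more can be done
None
```

I handed the job in at about 19 s: the three white cartons stand side by side in the corner, flush against the long bar with the end one on the short bar, and nothing else was touched.

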